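# Lift the caddy with the tall bottle and hold it level

### The arm

A 7-joint arm with a two-finger parallel gripper is mounted at the origin on the work surface. World frame = base frame: x ahead of the robot, y to its left, z up, the work surface at z = 0. Lengths are in m, angles in rad, forces in N, time in s.
With the tool pointing down it reaches from about 0.35 to 0.775 m from the base axis. Payload 3.1 kg.
Tool frame: the origin (TCP) lies midway between the tips of the shut fingers; the grasp point (between the pads) lies 19 mm behind it; z points along the fingers, y is the line along which they close (so a half turn about z gives the same grasp; the last joint's range is limited). The gripper opens to 85 mm and grips with 20 to 120 N. Pads are 22 mm wide; open, the fingers measure 114 mm over their backs; the gripper's body (76 mm by 85 mm) begins 54 mm behind the grasp point. The pads swing forward as they close: fully open they stand 13 mm farther back than shut.
Start: joints at [1.143, 0.311, 0.014, 1.512, -0.004, 1.319, -0.027], TCP at [0.207, -0.51, 0.231] pointing down, gripper open.
Joint ranges: [-2.7, 2.7], [-0.3, 1.91], [-1.27, 1.3], [0.12, 2.57], [-1.44, 4.58], [0.2, 2.03], [-3.05, 3.05]. Speed limits (rad/s): [2.79, 2.79, 3.14, 3.14, 3.14, 3.14, 3.14].

### API

Orientations are given as a unit quaternion [x, y, z, w].
In Python, from cell import ctrl, claw, kin, capture, camera_info gives the robot as it stands. Calls block until the motion is done:
- ctrl.goto(position, orientation): joint-space move of the TCP to a pose.
- ctrl.line_to(position, ori=None, speed=0.15): straight line of the TCP; ori=None keeps the orientation; speed is the mean speed in m/s.
- ctrl.set_joints(angles): joint-space move.
- claw.grip(opening, newtons=None): finger opening in m; newtons is the grip in N (None keeps the last); returns when the fingers have stopped.
- ctrl.pause(seconds).
- kin.inverse_kinematics(position, orientation): joint angles nearest the present ones, or None.
- capture(name): name is "scene" or "top" or "wrist"; returns the picture (420x560x3 uint8, blue, green, red); there is no depth.
- camera_info(name): a dict with "vfov" (degrees; the focal length in pixels is half the picture's height over the tangent of half this angle, whatever the lens; pixels are square), "cx", "cy" (the principal point, pixels), "cam_to_world" (4x4, takes a point from camera to world coordinates). Camera axes: x right, y up, looking along -z (the intrinsics and any distortion apply to the point x, -y, -z); pixel columns grow to the right and rows downward; lengths in m; the calibration is good to about 2 mm. A picture is of the moment at which its call begins: read the wrist's pose just before it. camera_info takes no time and is no camera call; for the wrist camera it gives the pose at the moment of the call.
A pose or a line that the arm cannot do raises ctrl.Unreachable and nothing moves.
- ctrl.sign_off(): hands the job in; it is judged then, once.
Readings, each from a call of its own:
- ctrl.get_time_s(): time.
- ctrl.get_joints(): joint angles.
- ctrl.get_qvel(): joint speeds.
- ctrl.get_tau(): joint torques, N m.
- ctrl.get_ee_pos(): TCP position.
- ctrl.get_tcp_rot(): TCP orientation.
- ctrl.get_ft_force(): force on the tool from outside, world axes, zero at the start.
- ctrl.get_moment(): the same for the moment, N m.
- ctrl.get_opening(): finger opening in m.
- ctrl.get_finger_force(): force on a finger pad.
Only numpy, scipy, OpenCV 4.12 (cv2) and the standard library are available. Lean on these libraries where they do the work, as an engineer would, in place of code of your own. Each camera call takes 0.05 s, during which the arm holds its last target. There are 200 camera calls.

### The job

Two identical three-place bottle caddies stand on the lab bench; exactly one of the six bottles is the tall, narrow-necked one. Lift the caddy that holds it (the bar on top is its handle) until its underside is more than 10 cm above the bench, with all the bottles staying upright in their compartments, and finish while still holding it there, steady and level. Leave the other caddy, the petri dish, the note block and the forceps as they are.

Things in the scene. Friction and masses are not known exactly. Their poses are not given: they have to be found in the camera images.
- caddy_a: one of two identical loose grey caddies, ~0.25 kg, upright; origin: centre of underside, z up, x along its length. Base 166 x 84 mm, floor 6 mm; 3 filled square compartments (46 mm, walls to z 32) at x -50, 0, 50. End uprights carry the lifting bar: aluminium, 14 x 14 mm, along x at y 0, centre z 140 mm, free length 154; below it free to z 94 (tall bottle) or 56 (jars). Place and yaw vary
- caddy_b: one of two identical loose grey caddies, ~0.25 kg, upright; origin: centre of underside, z up, x along its length. Base 166 x 84 mm, floor 6 mm; 3 filled square compartments (46 mm, walls to z 32) at x -50, 0, 50. End uprights carry the lifting bar: aluminium, 14 x 14 mm, along x at y 0, centre z 140 mm, free length 154; below it free to z 94 (tall bottle) or 56 (jars). Place and yaw vary
- tall_bottle: tall amber glass bottle with a sloping shoulder and a narrow white cap (22 mm wide), 42 mm diameter, 88 mm tall, about 0.1 to 0.2 kg, loose in one compartment of one caddy (which caddy and compartment vary). Origin: centre of its underside, z up (6 mm above the caddy's underside when seated)
- jar_1: squat wide-mouthed amber glass jar with a broad white cap, 42 mm diameter, 50 mm tall, 0.06 kg, loose in one compartment of either caddy (which one varies). Origin: centre of its underside, z up (6 mm above the caddy's underside when seated)
- jar_2: squat wide-mouthed amber glass jar with a broad white cap, 42 mm diameter, 50 mm tall, 0.06 kg, loose in one compartment of either caddy (which one varies). Origin: centre of its underside, z up (6 mm above the caddy's underside when seated)
- jar_3: squat wide-mouthed amber glass jar with a broad white cap, 42 mm diameter, 50 mm tall, 0.06 kg, loose in one compartment of either caddy (which one varies). Origin: centre of its underside, z up (6 mm above the caddy's underside when seated)
- jar_4: squat wide-mouthed amber glass jar with a broad white cap, 42 mm diameter, 50 mm tall, 0.06 kg, loose in one compartment of either caddy (which one varies). Origin: centre of its underside, z up (6 mm above the caddy's underside when seated)
- jar_5: squat wide-mouthed amber glass jar with a broad white cap, 42 mm diameter, 50 mm tall, 0.06 kg, loose in one compartment of either caddy (which one varies). Origin: centre of its underside, z up (6 mm above the caddy's underside when seated)
- petri_dish: bystander: lidded round dish, 90 mm diameter, 14 mm high, on the bench; origin at the centre of its underside
- note_block: bystander: pad of notes, 70 x 70 x 30 mm, on the bench; origin at the centre of its underside
- forceps: bystander: steel forceps about 150 mm long, 6 mm high, lying on the bench beyond the caddies; origin on its underside, x along its length

How it is judged:
At the end, for the whole second after the job is handed in: Fingers hold (over 2 N) the caddy with the tall bottle; underside over 90 mm up, nothing else carrying it, tilt under 0.12 rad, under 0.03 m/s and 0.2 rad/s; all bottles seated (12 mm sideways, 10 mm up, 0.2 rad); other caddy within 30 mm of its start and upright (0.1 rad). Still held at the end ((((x of tall_bottle in the frame of caddy_a between -0.07 and 0.07 m and y of tall_bottle in the frame of caddy_a between -0.012 and 0.012 m and z of tall_bottle in the frame of caddy_a between -0.002 and 0.016 m and angle between the z axis of tall_bottle and the z axis of caddy_a, either way round below 0.2 rad) and height (world z) of caddy_a above 0.09 m and angle between caddy_a's own z axis and vertical below 0.12 rad and linear speed of caddy_a below 0.03 m/s and angular speed of caddy_a below 0.2 rad/s and contact force between caddy_a and the fingers above 2 N and contact force between caddy_a and table below 0.05 N and contact force between caddy_a and caddy_b below 0.05 N and distance of caddy_b from where it was at the start of the episode below 0.03 m and angle between caddy_b's own z axis and vertical below 0.1 rad) or ((x of tall_bottle in the frame of caddy_b between -0.07 and 0.07 m and y of tall_bottle in the frame of caddy_b between -0.012 and 0.012 m and z of tall_bottle in the frame of caddy_b between -0.002 and 0.016 m and angle between the z axis of tall_bottle and the z axis of caddy_b, either way round below 0.2 rad) and height (world z) of caddy_b above 0.09 m and angle between caddy_b's own z axis and vertical below 0.12 rad and linear speed of caddy_b below 0.03 m/s and angular speed of caddy_b below 0.2 rad/s and contact force between caddy_b and the fingers above 2 N and contact force between caddy_b and table below 0.05 N and contact force between caddy_b and caddy_a below 0.05 N and distance of caddy_a from where it was at the start of the episode below 0.03 m and angle between caddy_a's own z axis and vertical below 0.1 rad)) and ((x of jar_1 in the frame of caddy_a between -0.07 and 0.07 m and y of jar_1 in the frame of caddy_a between -0.012 and 0.012 m and z of jar_1 in the frame of caddy_a between -0.002 and 0.016 m and angle between the z axis of jar_1 and the z axis of caddy_a, either way round below 0.2 rad) or (x of jar_1 in the frame of caddy_b between -0.07 and 0.07 m and y of jar_1 in the frame of caddy_b between -0.012 and 0.012 m and z of jar_1 in the frame of caddy_b between -0.002 and 0.016 m and angle between the z axis of jar_1 and the z axis of caddy_b, either way round below 0.2 rad)) and ((x of jar_2 in the frame of caddy_a between -0.07 and 0.07 m and y of jar_2 in the frame of caddy_a between -0.012 and 0.012 m and z of jar_2 in the frame of caddy_a between -0.002 and 0.016 m and angle between the z axis of jar_2 and the z axis of caddy_a, either way round below 0.2 rad) or (x of jar_2 in the frame of caddy_b between -0.07 and 0.07 m and y of jar_2 in the frame of caddy_b between -0.012 and 0.012 m and z of jar_2 in the frame of caddy_b between -0.002 and 0.016 m and angle between the z axis of jar_2 and the z axis of caddy_b, either way round below 0.2 rad)) and ((x of jar_3 in the frame of caddy_a between -0.07 and 0.07 m and y of jar_3 in the frame of caddy_a between -0.012 and 0.012 m and z of jar_3 in the frame of caddy_a between -0.002 and 0.016 m and angle between the z axis of jar_3 and the z axis of caddy_a, either way round below 0.2 rad) or (x of jar_3 in the frame of caddy_b between -0.07 and 0.07 m and y of jar_3 in the frame of caddy_b between -0.012 and 0.012 m and z of jar_3 in the frame of caddy_b between -0.002 and 0.016 m and angle between the z axis of jar_3 and the z axis of caddy_b, either way round below 0.2 rad)) and ((x of jar_4 in the frame of caddy_a between -0.07 and 0.07 m and y of jar_4 in the frame of caddy_a between -0.012 and 0.012 m and z of jar_4 in the frame of caddy_a between -0.002 and 0.016 m and angle between the z axis of jar_4 and the z axis of caddy_a, either way round below 0.2 rad) or (x of jar_4 in the frame of caddy_b between -0.07 and 0.07 m and y of jar_4 in the frame of caddy_b between -0.012 and 0.012 m and z of jar_4 in the frame of caddy_b between -0.002 and 0.016 m and angle between the z axis of jar_4 and the z axis of caddy_b, either way round below 0.2 rad)) and ((x of jar_5 in the frame of caddy_a between -0.07 and 0.07 m and y of jar_5 in the frame of caddy_a between -0.012 and 0.012 m and z of jar_5 in the frame of caddy_a between -0.002 and 0.016 m and angle between the z axis of jar_5 and the z axis of caddy_a, either way round below 0.2 rad) or (x of jar_5 in the frame of caddy_b between -0.07 and 0.07 m and y of jar_5 in the frame of caddy_b between -0.012 and 0.012 m and z of jar_5 in the frame of caddy_b between -0.002 and 0.016 m and angle between the z axis of jar_5 and the z axis of caddy_b, either way round below 0.2 rad))); the arm keeps its last pose, push and grip.
It fails at once if the caddy without the tall bottle is lifted ((height (world z) of caddy_a above 0.02 m and horizontal distance between tall_bottle and caddy_a above 0.12 m) or (height (world z) of caddy_b above 0.02 m and horizontal distance between tall_bottle and caddy_b above 0.12 m)).
It fails at once if a caddy or a bottle is tipped by more than 0.35 rad (angle between any of caddy_a, caddy_b, tall_bottle, jar_1, jar_2, jar_3, jar_4, jar_5's own z axis and vertical above 0.35 rad).
It fails at once if a bystander (dish, note block, forceps) is moved more than 30 mm (distance of any of petri_dish, note_block, forceps from where it was at the start of the episode above 0.03 m).
It also fails if it takes over 38 s, if anything falls off the work surface, if the arm or the gripper's body presses on something with over 40 N, if the wrist force passes 120 N, or if a joint passes its speed limit or range.

## Working session

There is one attempt and no reset: what is moved stays moved. The work goes in short steps, each a Python script; the robot and the scene stay as the last script left them, time stands still between calls to the robot, and variables do not carry over. Pictures are saved under pics/ and viewed, at most 10 in all, crops included, and the job is handed in when it is done.

```bash
mkdir -p pics; python3 - <<'E'
from cell import *
import cv2
for n in("scene","top"):
    cv2.imwrite(f"pics/{n}.png",capture(n)); i=camera_info(n); print(n,i)
print(ctrl.get_tcp_rot(),ctrl.get_time_s())
E
```

```text
scene {'vfov': 52.59574430523123, 'cx': 277.44387231675336, 'cy': 207.51074388922862, 'cam_to_world': array([[-0.54451153, -0.68286535,  0.48703399,  1.09222699],
       [ 0.83874512, -0.44587874,  0.31256801,  0.32234041],
       [ 0.00371624,  0.57869427,  0.8155361 ,  0.83593141],
       [ 0.        ,  0.        ,  0.        ,  1.        ]])}
top {'vfov': 56.68945873383888, 'cx': 275.0442999996409, 'cy': 205.3410608936172, 'cam_to_world': array([[ 0.00781685,  0.99733994, -0.07247032,  0.52256318],
       [-0.9996417 ,  0.00964912,  0.02496743,  0.0126715 ],
       [ 0.02560029,  0.07224919,  0.99705801,  0.88552291],
       [ 0.        ,  0.        ,  0.        ,  1.        ]])}
[ 9.81441189e-01  1.91760394e-01 -2.53575279e-04 -1.03918946e-03] 0.1
```

View pics/scene.png

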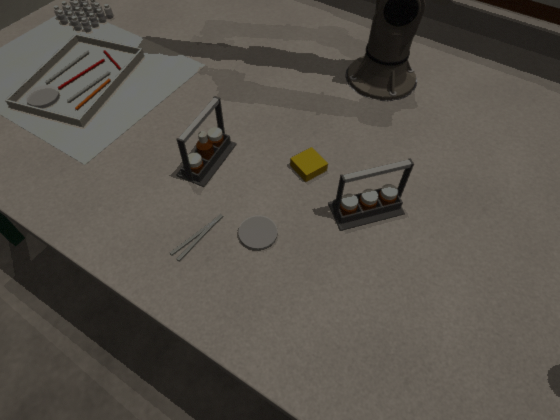

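View pics/top.png

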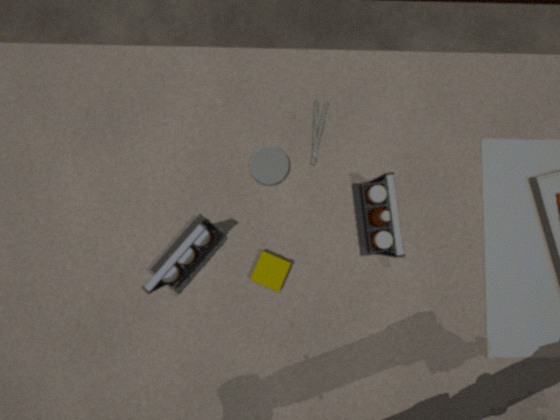

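The top view shows the caddy with the tall bottle on the right: bar from (391,175) to (398,255), tall bottle in the middle at (379,216). In the scene view the same bar runs from (181,138) to (220,103). Next I'll measure the bar in both views.

```bash
cat > h.py <<'E'
from cell import *
import cv2,numpy as np
def ray(i,u,v):
    f=210/np.tan(np.radians(i["vfov"]/2)); M=i["cam_to_world"]
    return M[:3,3],M[:3,:3]@np.array([(u-i["cx"])/f,-(v-i["cy"])/f,-1])
def on(i,p,z):
    o,d=ray(i,*p); return o+d*(z-o[2])/d[2]
E
python3 - <<'E'
from h import *
for n,(x0,y0,x1,y1) in dict(top=(384,168,408,262),scene=(172,92,226,148)).items():
    i=camera_info(n); im=cv2.imread(f"pics/{n}.png")[y0:y1,x0:x1]
    hsv=cv2.cvtColor(im,cv2.COLOR_BGR2HSV)
    m=((hsv[...,2]>130)&(hsv[...,1]<32)).astype(np.uint8)
    k,l,s,c=cv2.connectedComponentsWithStats(m); j=1+np.argmax(s[1:,4])
    pts=np.argwhere(l==j)[:,::-1].astype(np.float32)
    b=cv2.boxPoints(cv2.minAreaRect(pts))+[x0,y0]; print(n,s[j],b.round(1).tolist())
    e=sorted([(np.linalg.norm(b[a]-b[(a+1)%4]),tuple((b[a]+b[(a+1)%4])/2)) for a in range(4)])[:2]
    P=[on(i,q,.147) for _,q in e]; d=P[1]-P[0]
    print([q for _,q in e],P,"mid",(P[0]+P[1])/2,"len",np.linalg.norm(d),"yaw",np.arctan2(d[1],d[0]))
    v=cv2.resize(im,None,fx=5,fy=5,interpolation=0); vm=cv2.resize((l==j).astype(np.uint8)*255,None,fx=5,fy=5,interpolation=0)
    cv2.imwrite(f"pics/c_{n}.png",np.hstack([v,cv2.cvtColor(vm,cv2.COLOR_GRAY2BGR)]))
E
```

```text
top [ 2 71  4  4  4] [[389.0, 239.0], [389.0, 239.0], [386.0, 242.0], [386.0, 242.0]]
[(np.float64(386.0), np.float64(242.0)), (np.float64(389.0), np.float64(239.0))] [array([ 0.50831884, -0.21765188,  0.147     ]), array([ 0.51405287, -0.22348444,  0.147     ])] mid [ 0.51118586 -0.22056816  0.147     ] len 0.008179100334065329 yaw -0.79391639338265Traceback (most recent call last):
  File "<stdin>", line 6, in <module>
    return _wrapfunc(a, 'argmax', axis=axis, out=out, **kwds)
    return bound(*args, **kwds)
ValueError: attempt to get argmax of an empty sequence
```

View pics/c_top.png

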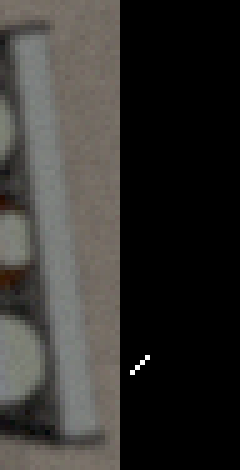

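The crop shows the bar clearly, from (390.2,174.8) to (400,255.2) in the top view. It is greyer than the bench, so my threshold missed it. I'll use these pixels for the approach and refine with the wrist camera.

```bash
cat >> h.py <<'E'
from scipy.spatial.transform import Rotation as R
def ori(yaw):  # tool down, closing line (tool y) perpendicular to bar at yaw
    c=R.from_quat(ctrl.get_tcp_rot()).as_matrix()[:,0]
    q=[]
    for y in(yaw,yaw+np.pi):
        x=np.array([np.cos(y),np.sin(y),0]); z=np.array([0,0,-1.]); q.append((x@c,R.from_matrix(np.c_[x,np.cross(z,x),z]).as_quat()))
    return [a[1] for a in sorted(q,key=lambda a:-a[0])]
E
python3 - <<'E'
from h import *
i=camera_info("top"); A=on(i,(390.2,174.8),.147);B=on(i,(400,255.2),.147);m=(A+B)/2;d=A-B
yaw=np.arctan2(d[1],d[0]);print(A,B,m,np.linalg.norm(d),yaw)
i=camera_info("scene");print("scene",on(i,(181,138),.147),on(i,(220,103),.147))
for q in ori(yaw):
    p=[m[0],m[1],.30]; j=kin.inverse_kinematics(p,q); jl=kin.inverse_kinematics([m[0],m[1],.121],q); print(j,jl)
p=[m[0],m[1],.32]; q=next(q for q in ori(yaw) if kin.inverse_kinematics(p,q) is not None and kin.inverse_kinematics([m[0],m[1],.121],q) is not None)
c=ctrl.get_ee_pos(); ctrl.line_to([c[0],c[1],.32]); ctrl.goto(p,q); ctrl.pause(.3)
print(ctrl.get_time_s(),ctrl.get_ee_pos(),q)
w=camera_info("wrist"); im=capture("wrist"); cv2.imwrite("pics/w1.png",im); np.save("w1.npy",w,allow_pickle=True); print(w)
E
```

```text
[ 0.6374372  -0.22748213  0.147     ] [ 0.48352547 -0.24414212  0.147     ] [ 0.56048133 -0.23581213  0.147     ] 0.15481078001392626 0.10782398168274912
scene [ 0.63865891 -0.22736151  0.147     ] [ 0.49772395 -0.22536743  0.147     ]
[ 0.5020257   0.42339003 -0.20736333  1.19403613  0.08475064  1.53235823
 -1.15372018] [ 0.49845014  0.51541099 -0.18787632  1.49794148  0.10159376  1.13779131
 -1.17120789]
[ 0.74380796  0.477107   -0.61344022  1.18250503  0.26755793  1.55959114
  1.8604493 ] [ 0.76684417  0.58093848 -0.60194406  1.48610505  0.34262903  1.18098501
  1.78943374]
2.7833 [ 0.56012413 -0.23658317  0.32009968] [0.9985471  0.05388588 0.         0.        ]
{'vfov': 68.25800379323125, 'cx': 279.10140248003404, 'cy': 208.44870800231038, 'cam_to_world': array([[ 0.10650708,  0.94506427,  0.30904656,  0.6394642 ],
       [-0.99431087,  0.10077439,  0.0345025 , -0.22769509],
       [ 0.0014631 , -0.31096311,  0.95042086,  0.46324739],
       [ 0.        ,  0.        ,  0.        ,  1.        ]])}
```

View pics/w1.png

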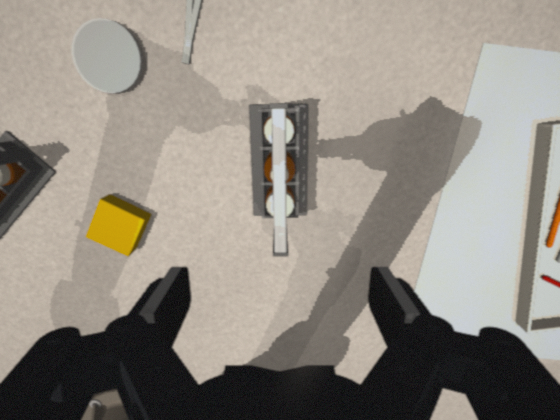

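In the wrist view the bar runs vertically from about (278,109) to (280,250). It sits centred between the fingers, with the tall bottle under the middle at about (279,165). I'll refine this, descend and grip.

```bash
python3 - <<'E'
from h import *
w=np.load("w1.npy",allow_pickle=True).item()
im=cv2.imread("pics/w1.png"); P=[]
for v in list(range(215,245,3)):
    r=im[v,262:298].min(axis=1).astype(float); u=262+np.flatnonzero(r>r.max()-25); P.append((np.median(u),v,len(u)))
print(P)
A=on(w,(278.3,110),.147);B=on(w,(279.7,249),.147);d=A-B
m=(A+B)/2;yaw=np.arctan2(d[1],d[0]);print(A,B,m,np.linalg.norm(d),yaw)
E
```

```text
[(np.float64(279.0), 215, 11), (np.float64(279.5), 218, 10), (np.float64(279.5), 221, 10), (np.float64(279.5), 224, 10), (np.float64(279.5), 227, 10), (np.float64(279.0), 230, 11), (np.float64(280.0), 233, 9), (np.float64(276.0), 236, 19), (np.float64(276.0), 239, 23), (np.float64(277.5), 242, 24)]
[ 0.63674311 -0.22766783  0.147     ] [ 0.48910192 -0.24494219  0.147     ] [ 0.56292251 -0.23630501  0.147     ] 0.14864832324543736 0.11647271823628391
```

```bash
python3 - <<'E'
from h import *
q=ori(.112)[0]; x,y=.5615,-.2362
ctrl.line_to([x,y,.22],q); ctrl.line_to([x,y,.119],q,speed=.08)
print(ctrl.get_ee_pos(),ctrl.get_ft_force())
claw.grip(.03,80); claw.grip(0.0,80); ctrl.pause(.3)
print(ctrl.get_opening(),ctrl.get_finger_force(),ctrl.get_ft_force())
ctrl.line_to([x,y,.139],q,speed=.03); ctrl.pause(.4)
print(ctrl.get_time_s(),ctrl.get_ee_pos(),ctrl.get_opening(),ctrl.get_finger_force(),ctrl.get_ft_force(),ctrl.get_moment())
cv2.imwrite("pics/s2.png",cv2.resize(capture("scene")[60:230,120:320],None,fx=3,fy=3))
E
```

```text
[ 0.56204058 -0.23638606  0.11975158] [0.17119971 0.03289851 0.45515095]
0.012468884133503923 78.3386242389679 [ 1.17852587 -2.33919984  0.96601429]
7.4333 [ 0.56145153 -0.23618957  0.13890259] 0.012400324887758232 77.95015454292297 [-8.46925101e-02 -3.62534022e-03 -5.22981619e+00] [-0.03952612 -0.01723686  0.03631354]
```

View pics/s2.png

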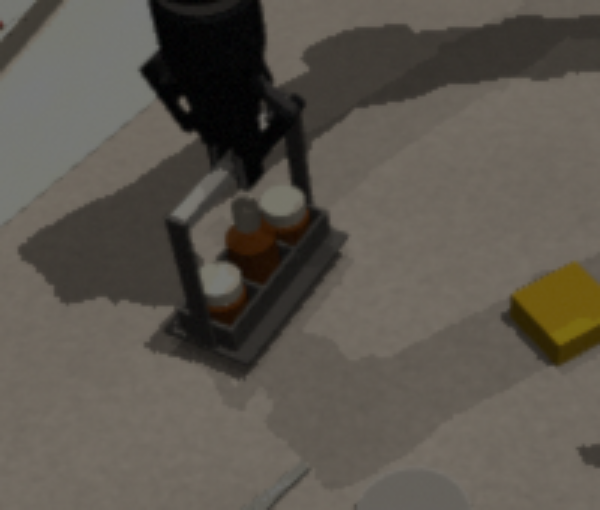

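The bar is in the jaws near its middle. The caddy hangs level about 2 cm up with all three bottles seated, and the 5.2 N load matches its full weight. Next I'll lift it the rest of the way.

```bash
python3 - <<'E'
from h import *
ctrl.line_to([.5615,-.2362,.249],speed=.05); ctrl.pause(1)
print(ctrl.get_time_s(),ctrl.get_ee_pos(),ctrl.get_finger_force(),ctrl.get_ft_force(),ctrl.get_moment(),abs(ctrl.get_qvel()).max())
cv2.imwrite("pics/s3.png",cv2.resize(capture("scene")[40:230,100:320],None,fx=3,fy=3))
E
```

```text
10.8333 [ 0.56146248 -0.23621359  0.24897253] 77.95432448387146 [ 0.70675356  0.1537519  -4.67378172] [-9.83344779e-05 -1.13105457e-02 -2.73168249e-02] 0.0015496979558646765
```

View pics/s3.png

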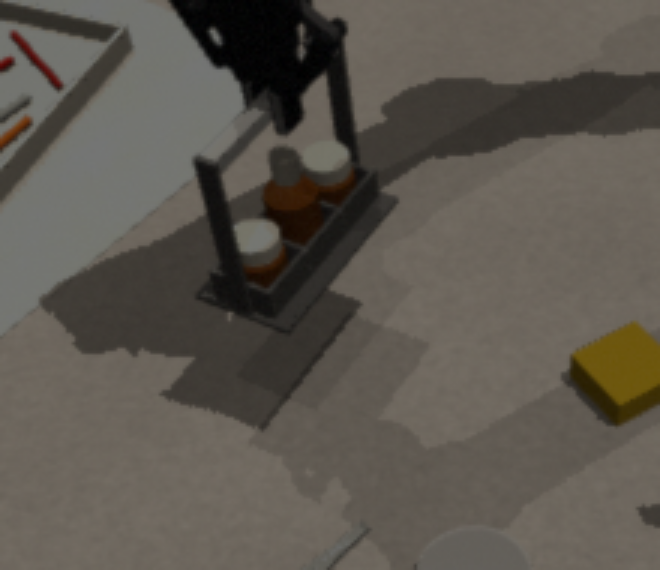

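The caddy hangs level about 13 cm up, with all its bottles seated and the arm still. I'm handing it in.

```bash
python3 -c "
from cell import ctrl
print(ctrl.sign_off())"
```

```text
the job is handed in; nothing more can be done
None
```

The job is handed in: the caddy with the tall bottle is held level and steady about 13 cm above the bench with its three bottles seated, nothing else was touched, and it took about 11 s; no verdict came back.

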